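Slide the spare tray onto the free rails of a display rack

TASK

Take the empty aluminium tray by its upright pull plate and slide it, plate towards the robot, onto the one free pair of rails in the left-hand bay of the grey display rack (left as the robot sees it, the +y bay); the other pair in that bay already carries a stocked tray. Push it fully home so that it lies level on its rails, let go of it, and leave the two stocked trays where they are.

Things in the scene. Friction and masses are not known exactly. Their poses are not given: they have to be found in the camera images.
- tray_mid (a point): Loose empty tray on the table left of the rack, 0.2 kg: sheet 120 (x) by 140 mm (y), rim 10 mm high, floor 4 mm thick. Upright pull plate at its front: 10 mm thick (x), 70 wide, from the underside to 50 mm above it, centred 65 mm to -x of the sheet's middle; grip it across its thickness. Point: middle of the sheet, 25 mm above the underside. x points from plate to rear edge (enters first), z up.
- rack: Fixed grey rack 352 mm wide, 153 high. Origin: mid-underside; x into the rack from its open front, z up. Bays centred at y = +85 (left), -85 mm (right), 158 mm clear between panels. Each has a lower and, set back like stairs, an upper pair of channel rails: ledges 25 mm wide, 18 mm lips 32 mm above. Panels: 83 mm high from x = -116 to 3, then 153 mm to 129.
- stocked_lower_mid (a point): Same tray filled with cartons (tops 44 mm above its underside), on the lower rails of the left or the right bay; if left, the upper pair there is free. Point: middle of its sheet, 25 mm above the underside. Lower rails: ledge tops 45 mm above the rack's origin, from rack x = -110 mm to a rear stop at 0; a tray fully home has its middle at x = -60 mm, its plate just in front of the rails.
- stocked_upper_mid (a point): Same tray filled with cartons (tops 44 mm above its underside), on the upper rails of the other bay; if that is the left, the lower pair there is free. Point: middle of its sheet, 25 mm above the underside. Upper rails: ledge tops 115 mm above the rack's origin, from rack x = 10 mm to a rear stop at 120; a tray fully home has its middle at x = 60 mm, its plate just in front of the rails.
Mind the look-alikes: they are no part of the job. What is shaped like the part that bears tray_mid but purple is not meant.

How it is judged (in metres and radians):
At the end, for the whole second after the job is handed in: The tray lies at rest and level (within about 6 degrees) on the free rail pair of the left bay, pushed in to within 15 mm of fully home, its height within 8 mm of resting on the rails, within 25 mm of the bay's middle and within 10 degrees of square to the rack (((x of tray_mid in the frame of rack between -0.075 and -0.05 m and y of tray_mid in the frame of rack between 0.06 and 0.11 m and z of tray_mid in the frame of rack between 0.062 and 0.078 m) or (x of tray_mid in the frame of rack between 0.045 and 0.07 m and y of tray_mid in the frame of rack between 0.06 and 0.11 m and z of tray_mid in the frame of rack between 0.132 and 0.148 m)) and angle between the x axis of tray_mid and the x axis of rack, either way round below 0.175 rad and angle between tray_mid's own z axis and vertical below 0.1 rad and linear speed of tray below 0.02 m/s); the robot touches nothing.
It fails at once if a stocked tray is shifted by more than 20 mm (distance of any of stocked_lower_mid, stocked_upper_mid from where it was at the start of the episode above 0.02 m).
It also fails if it takes over 40 s, if anything falls off the work surface, if the arm or the gripper's body presses on something with over 40 N, if the wrist force passes 120 N, or if a joint passes its speed limit or range.

ROBOT

A 6-joint arm with a two-finger parallel gripper is mounted at the origin on the work surface. World frame = base frame: x ahead of the robot, y to its left, z up, the work surface at z = 0. Lengths are in mm, angles in rad, forces in N, time in s.
With the tool pointing down it reaches from about 375 to 925 mm from the base axis. Payload 5.7 kg.
Tool frame: the origin (TCP) lies between the finger pads; the fingertips stand 17 mm ahead of it and the grasp point (between the pads) lies 2 mm behind it; z points along the fingers, y is the line along which they close (so a half turn about z gives the same grasp; the last joint's range is limited). The gripper opens to 85 mm and grips with 20 to 120 N. Pads are 22 mm wide; open, the fingers measure 114 mm over their backs; the gripper's body (76 mm by 85 mm) begins 54 mm behind the grasp point. The pads swing forward as they close: fully open they stand 13 mm farther back than shut.
Start: joints at [-1.378, 0.359, 1.51, -0, 1.272, -0.115], TCP at [181.762, -571.773, 217.567] pointing down, gripper open.
Joint ranges: [-2.97, 2.97], [-1.01, 2.36], [0.21, 2.38], [-0.96, 4.11], [0.2, 2.71], [-2.98, 2.98]. Speed limits (rad/s): [2.39, 2.39, 3.14, 3.14, 3.14, 3.14].

INTERFACE

Orientations are given as a rotation vector (axis times angle).
In Python, from cell import bot gives the robot as it stands.
- The arm moves only by the tool move_arm, never from a script. Its arguments are lists of equal length, an entry for each row: "delta_rot": the turn, a rotation vector about the tool's x, y, z in rad, a list of three; "dp": the shift along the tool's x, y, z in mm, a list of three; "jaw": the opening, from 0 (shut) to 1 (fully open). A call has 1 to 12 rows; each row is the pose to reach, as a shift and turn from the pose commanded when the call began, along the tool's axes at that moment; what a row does not reach only later rows make up. A row lasts 1/12 s, in which the tool goes at most 41.7 mm and 7.16 degrees, less where a joint would pass 70% of its speed; a pose out of reach is approached as far as the arm can. A call with a gripper value outside its range is refused whole. The fingers move at their own pace and stop on an object; "newtons" is the grip in N (left out, the last holds). Time passes only in rows, so rows that repeat a pose let the fingers close. It gives the time, the measured TCP pose, the force, the opening and the grip force at its end, in the units of the state.
- bot.sense(): the state, without advancing time (a new reading comes with each control period).
- bot.snapshot(name): name is "side" or "top"; returns the picture (420x560x3 uint8, red, green, blue); there is no depth.
- bot.get_calibration(name): a dict with "fx", "fy", "cx", "cy" (pixels), "world_to_cam" (4x4, takes a point from world to camera coordinates). Camera axes: x right, y down, z forward; pixel columns grow to the right and rows downward; lengths in mm; the calibration is good to about 2 mm. A picture is of the moment at which its call begins. get_calibration takes no time and is no camera call.
- bot.job_done(): hands the job in; it is judged then, once.
The state is a dict: "time_s": time; "joint_pos": joint angles; "joint_vel": joint speeds; "joint_efforts": joint torques, N m; "tool_pos": TCP position; "eef_rot": TCP orientation; "wrist_force": force on the tool from outside, world axes, zero at the start; "moment": the same for the moment, N m; "width": opening from 0.0 (shut) to 1.0 (fully open); "grip_force": force on a finger pad.
Only numpy, scipy, OpenCV 4.12 (cv2) and the standard library are available. Lean on these libraries where they do the work, as an engineer would, in place of code of your own. Each camera call takes 0.05 s, during which the arm holds its last target. There are 200 camera calls.

## Working session

There is one attempt and no reset: what is moved stays moved. The work goes in short steps, Python scripts to look and compute and a tool call to move; the robot and the scene stay as the last step left them, time stands still between calls to the robot, and variables do not carry over. Pictures are saved under pics/ and viewed, at most 10 in all, crops included, and the job is handed in when it is done.

Besides the shell and the picture viewer there is one more tool, called after ">>>" by a JSON object that holds its "name" and its "arguments". move_arm: Moves the arm, as the interface text tells. Its arguments: {"type":"object","properties":{"delta_rot":{"type":"array","items":{"type":"array","items":{"type":"number"}}},"dp":{"type":"array","items":{"type":"array","items":{"type":"number"}}},"jaw":{"type":"array","items":{"type":"number"}},"newtons":{"type":"number"}},"required":["delta_rot","dp","jaw"]}

```bash
mkdir -p pics
python3 - <<'E'
from cell import bot
import cv2
for n in("side","top"):
    cv2.imwrite(f"pics/{n}0.png",bot.snapshot(n)[:,:,::-1]); c=bot.get_calibration(n); print(n,c)
print(bot.sense())
E
```

```text
side {'fx': 412.8069827642353, 'fy': 412.8069827642353, 'cx': 276.8691738349872, 'cy': 204.14417022125173, 'world_to_cam': array([[-9.10275813e-01, -4.13742363e-01, -1.46697474e-02,
         6.44897323e+02],
       [-2.96223788e-01,  6.75658738e-01, -6.75082763e-01,
         1.25731467e+02],
       [ 2.89222081e-01, -6.10165983e-01, -7.37596137e-01,
         1.11483806e+03],
       [ 0.00000000e+00,  0.00000000e+00,  0.00000000e+00,
         1.00000000e+00]])}
top {'fx': 522.0085902481883, 'fy': 522.0085902481883, 'cx': 281.2749614152703, 'cy': 207.87825027361413, 'world_to_cam': array([[-2.34718909e-02, -9.99724496e-01, -4.76503964e-05,
         2.05793437e+02],
       [-9.84877109e-01,  2.31314826e-02, -1.71703275e-01,
         6.45086055e+02],
       [ 1.71657073e-01, -3.98327076e-03, -9.85148711e-01,
         1.37634814e+03],
       [ 0.00000000e+00,  0.00000000e+00,  0.00000000e+00,
         1.00000000e+00]])}
{'time_s': 0.1, 'joint_pos': array([-1.37809659e+00,  3.59449764e-01,  1.51133673e+00, -2.40558180e-05,
        1.27251423e+00, -1.15076741e-01]), 'joint_vel': array([ 0.00090455, -0.00189694, -0.00443837,  0.0001631 ,  0.00014398,
        0.00062332]), 'joint_efforts': array([-2.21612609e-04, -5.28652596e+01, -2.79351944e+01, -1.08416104e-04,
        4.89132115e-03,  3.25479888e-06]), 'tool_pos': array([ 181.63662631, -571.16561973,  216.82290952]), 'eef_rot': array([-3.10277961e+00, -4.81297774e-01,  1.40111677e-04]), 'wrist_force': array([-0.72946364, -0.24735324, -0.33491885]), 'moment': array([ 0.00568845,  0.00826814, -0.00368702]), 'grip_force': 0.0, 'width': 1.0022221078868119}
```

View pics/side0.png

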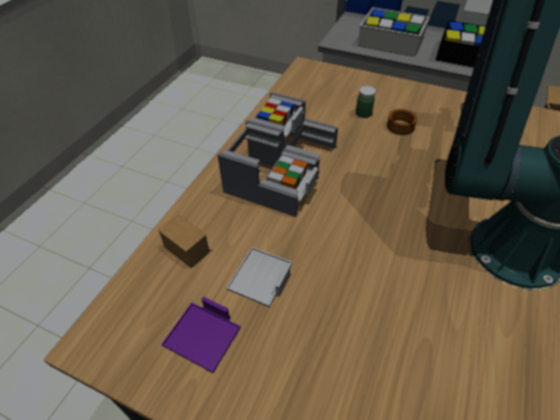

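View pics/top0.png

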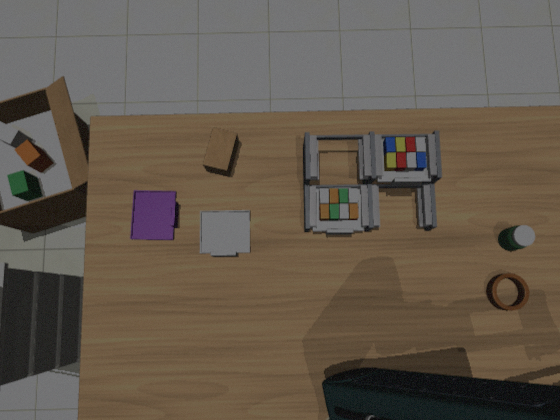

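Top view: the aluminium tray is at about (226,232) with its plate towards the robot at (225,254). The purple look-alike is at (154,215), and the rack covers (305–440, 132–235). The left bay (image left) has its lower rails stocked, at (338,205), and its upper rails free, at (340,160). The light aluminium tray fits the description. I'll confirm that in an enlarged crop.

```bash
cat > h.py <<'E'
import numpy as np
def ray(c,u,v,z):
    M=np.array(c["world_to_cam"]);R,t=M[:3,:3],M[:3,3]
    d=R.T@np.array([(u-c["cx"])/c["fx"],(v-c["cy"])/c["fy"],1]);o=-R.T@t
    return o+d*(z-o[2])/d[2]
def proj(c,p):
    M=np.array(c["world_to_cam"]);q=M[:3,:3]@np.array(p,float)+M[:3,3]
    return c["fx"]*q[0]/q[2]+c["cx"],c["fy"]*q[1]/q[2]+c["cy"]
E
python3 - <<'E'
from cell import bot
import cv2,numpy as np
from h import *
im=cv2.imread("pics/top0.png");c=bot.get_calibration("top")
a=cv2.resize(im[125:265,190:250],None,fx=4,fy=4,interpolation=cv2.INTER_CUBIC)
b=cv2.resize(im[125:265,298:442],None,fx=4,fy=4,interpolation=cv2.INTER_CUBIC)
o=np.clip(np.hstack([a,b]).astype(float)*1.6,0,255).astype(np.uint8)[:600,:800]
# grid ticks each 10 px
for k in range(0,140,10): cv2.putText(o,str(125+k),(0,k*4+4),0,.3,(0,255,255));cv2.line(o,(20,k*4),(26,k*4),(0,255,255))
for k in range(0,140,10): cv2.putText(o,str(298+k),(240+k*4-8,555),0,.3,(0,255,255));cv2.line(o,(240+k*4,540),(240+k*4,546),(0,255,255))
cv2.imwrite("pics/crop.png",o)
hsv=cv2.cvtColor(im,cv2.COLOR_BGR2HSV)
m=((hsv[...,1]<60)&(hsv[...,2]>80)).astype(np.uint8)
m[:, :185]=0;m[:,260:]=0;m[:195]=0;m[275:]=0
cn=max(cv2.findContours(m,0,2)[0],key=cv2.contourArea)
print(cv2.contourArea(cn),cv2.boundingRect(cn))
m2=m.copy();m2[251:]=0
cn=max(cv2.findContours(m2,0,2)[0],key=cv2.contourArea)
P=np.array([ray(c,u,v,10)[:2] for u,v in cn[:,0]],np.float32)
print(cv2.minAreaRect(P),np.round(cv2.boxPoints(cv2.minAreaRect(P))))
E
```

```text
2122.5 (199, 210, 51, 46)
((598.7344360351562, 352.0516662597656), (140.12213134765625, 113.33747100830078), 88.65476989746094) [[540. 283.]
 [654. 281.]
 [657. 421.]
 [544. 423.]]
```

View pics/crop.png

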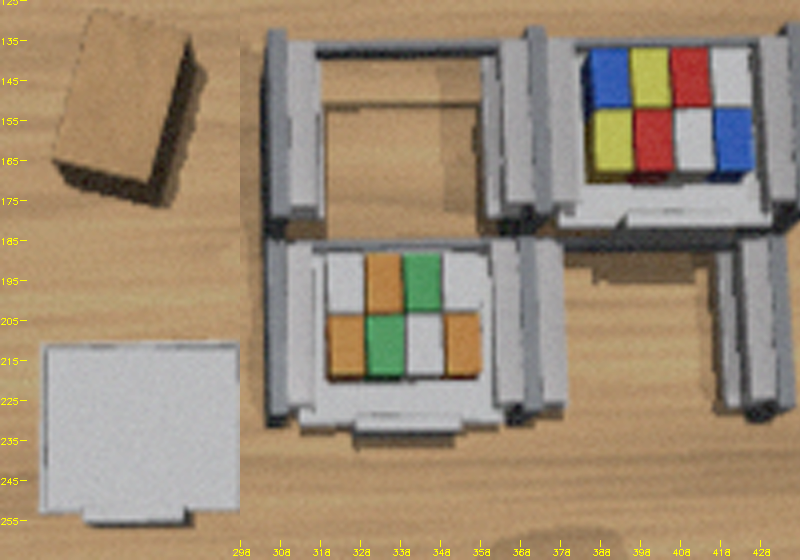

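The crop confirms it: the light aluminium tray with its plate in front, at about (225,254), is the one meant. The left bay's upper rails are empty, between columns 315 and 362 and rows 138 to 180, and its lower pair carries cartons. Next I'll turn the rack corners into positions.

Run:
```python
from cell import bot
from h import *
c=bot.get_calibration("top")
f=lambda px,py,z,l: print(l,np.round(ray(c,298+(px-240)/4,125+py/4,z)[:2],1))
f(268,30,153,"L panel rear left corner (129,176)")
f(286,30,153,"L panel rear right (129,164)")
f(528,28,153,"M rear l (129,6)"); f(546,28,153,"M rear r (129,-6)")
f(790,23,153,"R rear (129,-164..)")
f(526,213,153,"M front-high l (3,6)");f(267,216,153,"L front-high (3,176)")
f(266,412,83,"L low front l (-116,176)");f(506,410,83,"M low front l(-116,6)")
f(354,430,95,"lower plate front l (-130,120)");f(462,428,95,"lower plate front r (-130,50)")
f(625,228,165,"upper plate front l (-10,-50)")
g=lambda px,py,z,l: print(l,np.round(ray(c,190+px/4,125+py/4,z)[:2],1))
g(40,345,10,"tray rear l");g(239,341,10,"tray rear r");g(40,513,4,"tray fl");g(239,511,4,"tray fr")
g(83,523,50,"plate front l");g(188,522,50,"plate front r")
```

```text
L panel rear left corner (129,176) [831.8 124.1]
L panel rear right (129,164) [831.5 112.3]
M rear l (129,6) [829.2 -46.2]
M rear r (129,-6) [828.9 -58. ]
R rear (129,-164..) [ 828.5 -218.1]
M front-high l (3,6) [705.  -38.4]
L front-high (3,176) [707.  128.7]
L low front l (-116,176) [589.  129.9]
M low front l(-116,6) [586.5 -30.5]
lower plate front l (-130,120) [574.   72.7]
lower plate front r (-130,50) [573.7   1.2]
upper plate front l (-10,-50) [691.  -98.9]
tray rear l [653.4 420.5]
tray rear r [653.  279.8]
tray fl [535.1 421.1]
tray fr [533.2 281.7]
plate front l [523.5 384.8]
plate front r [522.5 313.7]
```

```bash
cat >> h.py <<'E'
from scipy.spatial.transform import Rotation as Ro
def to(p,phi,s):
    "tool dp and delta_rot to reach world p, pointing down, tool x at world angle phi"
    R0=Ro.from_rotvec(s["eef_rot"]); x=[np.cos(phi),np.sin(phi),0]; z=[0,0,-1]
    R=Ro.from_matrix(np.column_stack([x,np.cross(z,x),z]))
    return R0.inv().apply(np.array(p)-s["tool_pos"]).round(1),(R0.inv()*R).as_rotvec().round(3)
E
python3 - <<'E'
from cell import bot
from h import *
s=bot.sense()
print(to([440,-60,250],.9,s));print(to([528,349,150],1.564,s))
E
```

```text
(array([ 401.1, -408.9,  -32.4]), array([-0.002, -0.001, -0.592]))
(array([ 608.8, -771.9,   68.2]), array([-1.000e-03, -1.000e-03, -1.256e+00]))
```

>>> {"name": "move_arm", "arguments": {"dp": [[401, -409, -32], [401, -409, -32], [401, -409, -32], [401, -409, -32], [401, -409, -32], [401, -409, -32], [401, -409, -32], [401, -409, -32], [401, -409, -32], [401, -409, -32], [401, -409, -32], [401, -409, -32]], "delta_rot": [[0, 0, -0.59], [0, 0, -0.59], [0, 0, -0.59], [0, 0, -0.59], [0, 0, -0.59], [0, 0, -0.59], [0, 0, -0.59], [0, 0, -0.59], [0, 0, -0.59], [0, 0, -0.59], [0, 0, -0.59], [0, 0, -0.59]], "jaw": [1, 1, 1, 1, 1, 1, 1, 1, 1, 1, 1, 1], "newtons": 50}}

```text
time_s: 1.1
tool_pos: [407.0, -124.1, 245.6]
eef_rot: [-2.83, -1.363, -0.0]
wrist_force: [0.8, -0.2, -0.5]
width: 1.0
grip_force: 0.0
```

Run:
```python
from cell import bot
from h import *
s=bot.sense();print(s["tool_pos"],s["time_s"],s["joint_pos"])
print(to([528,349,130],1.564,s))
```

```text
[ 407.01629746 -124.09923509  245.56569857] 1.1 [-4.58653362e-01  7.26400166e-02  1.82114218e+00  7.99655115e-05
  1.24787168e+00  2.14556473e-01]
(array([ 445.3, -200.4,  115.6]), array([-0.   , -0.   , -0.666]))
```

>>> {"name": "move_arm", "arguments": {"dp": [[445, -200, 60], [445, -200, 60], [445, -200, 60], [445, -200, 60], [445, -200, 60], [445, -200, 60], [445, -200, 60], [445, -200, 60], [445, -200, 60], [445, -200, 80], [445, -200, 100], [445, -200, 115]], "delta_rot": [[0, 0, -0.666], [0, 0, -0.666], [0, 0, -0.666], [0, 0, -0.666], [0, 0, -0.666], [0, 0, -0.666], [0, 0, -0.666], [0, 0, -0.666], [0, 0, -0.666], [0, 0, -0.666], [0, 0, -0.666], [0, 0, -0.666]], "jaw": [1, 1, 1, 1, 1, 1, 1, 1, 1, 1, 1, 1]}}

```text
time_s: 2.1
tool_pos: [527.5, 341.5, 140.0]
eef_rot: [2.227, 2.214, 0.008]
wrist_force: [1.4, -0.0, 0.6]
width: 1.003
grip_force: 0.0
```

Run:
```python
from cell import bot
from h import *
s=bot.sense();print(s["tool_pos"],s["time_s"],s["joint_pos"])
print(to([528,349.5,100],1.564,s))
print(to([528,349.5,31],1.564,s))
```

```text
[527.49980611 341.50805518 139.9507605 ] 2.1 [4.64408452e-01 4.70447864e-01 1.53648600e+00 4.97468502e-04
 1.12954915e+00 4.70033360e-01]
(array([ 7.9,  0.3, 40. ]), array([ 0.004, -0.003,  0.001]))
(array([  7.7,  -0. , 109. ]), array([ 0.004, -0.003,  0.001]))
```

>>> {"name": "move_arm", "arguments": {"dp": [[4, 0, 30], [4, 0, 50], [4, 0, 50], [4, 0, 50]], "delta_rot": [[0, 0, 0], [0, 0, 0], [0, 0, 0], [0, 0, 0]], "jaw": [1, 1, 1, 1]}}

```text
time_s: 2.43
tool_pos: [524.2, 341.2, 87.7]
eef_rot: [-2.228, -2.213, 0.006]
wrist_force: [1.4, 0.8, -0.2]
width: 1.0
grip_force: 0.0
```

Run:
```python
from cell import bot
from h import *
import cv2
s=bot.sense();print(s["tool_pos"])
print(to([528,349.5,31],1.564,s))
o=np.hstack([cv2.resize(bot.snapshot(n)[y:y+130,x:x+130,::-1],None,fx=3,fy=3,interpolation=2) for n,x,y in(("side",200,200),("top",160,160))])
cv2.imwrite("pics/g1.png",o)
```

```text
[524.24346327 341.15750044  87.68989128]
(array([ 8.5,  3.9, 56.7]), array([-0.003,  0.002,  0.   ]))
```

View pics/g1.png

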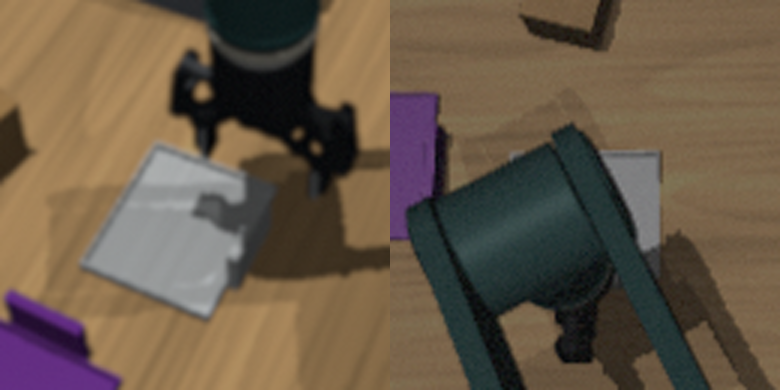

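In the side crop the two fingers stand on either side of the upright plate (at about (255,230) in the crop), one over the sheet and one in front. Next I descend and grip.

>>> {"name": "move_arm", "arguments": {"dp": [[8, 4, 20], [8, 4, 40], [8, 4, 56], [8, 4, 56], [8, 4, 56], [8, 4, 56], [8, 4, 56], [8, 4, 56], [8, 4, 56], [8, 4, 56], [8, 4, 56]], "delta_rot": [[0, 0, 0], [0, 0, 0], [0, 0, 0], [0, 0, 0], [0, 0, 0], [0, 0, 0], [0, 0, 0], [0, 0, 0], [0, 0, 0], [0, 0, 0], [0, 0, 0]], "jaw": [1, 1, 1, 1, 0.5, 0.3, 0, 0, 0, 0, 0]}}

```text
time_s: 3.45
tool_pos: [530.4, 349.9, 33.8]
eef_rot: [2.229, 2.213, 0.002]
wrist_force: [0.3, -1.3, 4.6]
width: 0.082
grip_force: 48.9
```

Run:
```python
from cell import bot
from h import *
s=bot.sense();print(s["tool_pos"],s["wrist_force"],s["grip_force"],s["width"])
```

```text
[530.36679511 349.93309731  33.78711549] [ 0.3365209  -1.2925433   4.60624479] 48.921600580215454 0.08216094606307561
```

>>> {"name": "move_arm", "arguments": {"dp": [[0, 0, -15], [0, 0, -40], [0, 0, -70], [0, 0, -100], [0, 0, -130], [0, 0, -150], [0, 0, -150], [0, 0, -150]], "delta_rot": [[0, 0, 0], [0, 0, 0], [0, 0, 0], [0, 0, 0], [0, 0, 0], [0, 0, 0], [0, 0, 0], [0, 0, 0]], "jaw": [0, 0, 0, 0, 0, 0, 0, 0], "newtons": 70}}

```text
time_s: 4.12
tool_pos: [530.0, 350.0, 183.8]
eef_rot: [2.229, 2.213, 0.003]
wrist_force: [0.3, -0.4, -2.7]
width: 0.066
grip_force: 68.7
```

Run:
```python
from cell import bot
from h import *
s=bot.sense();print(s["tool_pos"],s["wrist_force"],s["grip_force"],s["width"])
print(to([550,38,187],1.553,s))
import cv2
o=cv2.resize(bot.snapshot("side")[150:330,150:390,::-1],None,fx=3,fy=3,interpolation=2)
cv2.imwrite("pics/g2.png",o)
```

```text
[530.04823508 349.99096867 183.76546378] [ 0.3094136  -0.38565854 -2.6514481 ] 68.69376137852669 0.06619476285574728
(array([-311.8,   22.1,   -3.5]), array([ 0.002, -0.001,  0.011]))
```

View pics/g2.png

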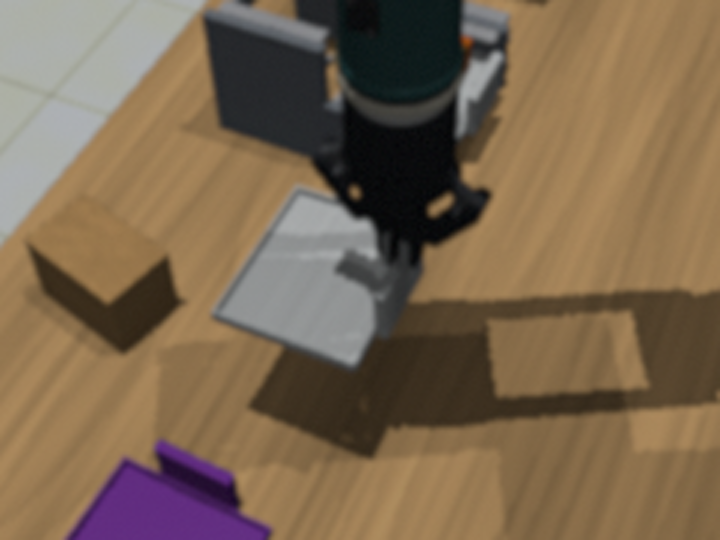

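>>> {"name": "move_arm", "arguments": {"dp": [[-30, 2, -4], [-60, 4, -4], [-95, 6, -4], [-130, 9, -4], [-165, 11, -4], [-200, 14, -4], [-235, 16, -4], [-270, 19, -4], [-295, 21, -4], [-312, 22, -4], [-312, 22, -4], [-312, 22, -4]], "delta_rot": [[0, 0, 0.005], [0, 0, 0.011], [0, 0, 0.011], [0, 0, 0.011], [0, 0, 0.011], [0, 0, 0.011], [0, 0, 0.011], [0, 0, 0.011], [0, 0, 0.011], [0, 0, 0.011], [0, 0, 0.011], [0, 0, 0.011]], "jaw": [0, 0, 0, 0, 0, 0, 0, 0, 0, 0, 0, 0]}}

```text
time_s: 5.17
tool_pos: [548.0, 36.8, 184.9]
eef_rot: [-2.241, -2.196, 0.004]
wrist_force: [0.0, 0.8, -2.2]
width: 0.073
grip_force: 68.7
```

Run:
```python
from cell import bot
from h import *
c=bot.get_calibration("side")
for z in(145,160,175): print(z,[np.round(proj(c,(656.,y,z)),1) for y in(280,420)],"seen (250,213.3),(221,255)")
s=bot.sense();print(s["tool_pos"],s["wrist_force"],s["grip_force"],s["width"])
print(to([563,38,187],1.553,s))
import cv2
o=np.hstack([cv2.resize(bot.snapshot(n)[y:y+130,x:x+130,::-1],None,fx=3,fy=3,interpolation=2) for n,x,y in(("side",205,90),("top",280,130))])
cv2.imwrite("pics/g3.png",np.clip(o*1.5,0,255).astype(np.uint8))
```

```text
145 [array([248.6, 213.3]), array([220.7, 255.6])] seen (250,213.3),(221,255)
160 [array([248.2, 209.3]), array([219.9, 251.7])] seen (250,213.3),(221,255)
175 [array([247.8, 205.2]), array([219.1, 247.7])] seen (250,213.3),(221,255)
[547.97036279  36.84720864 184.9186989 ] [ 0.03917643  0.81123037 -2.1639952 ] 68.69053401052952 0.0728813724421054
(array([ 1.5, 15. , -2.1]), array([-0.004, -0.001, -0.003]))
```

View pics/g3.png

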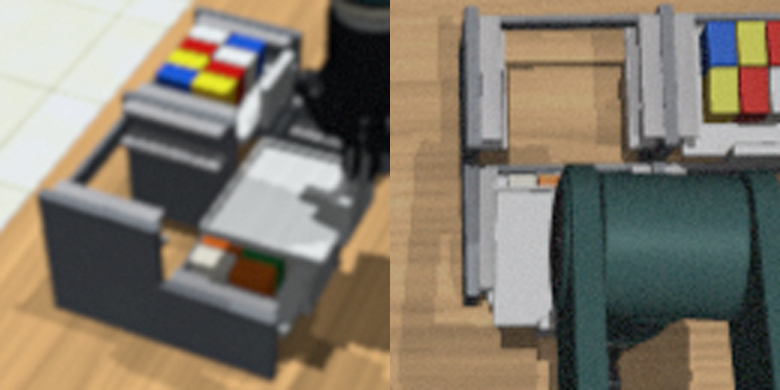

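Side crop: the tray is held in front of the left bay, above the stocked cartons, with its rear-left corner at (198,225) and front-left at about (328,262). Top crop: its left edge is at column 495, between rows 190 and 327. I'll triangulate these corners to check for droop.

Run:
```python
from cell import bot
from h import *
import cv2
cs,ct=bot.get_calibration("side"),bot.get_calibration("top")
K=lambda c:np.array([[c["fx"],0,c["cx"]],[0,c["fy"],c["cy"]],[0,0,1]])@np.array(c["world_to_cam"])[:3]
for l,a,b in(("rear left",(205+198/3,90+225/3),(280+105/3,130+190/3)),("front left",(205+328/3,90+262/3),(280+106/3,130+327/3))):
    X=cv2.triangulatePoints(K(cs),K(ct),np.array(a,float).reshape(2,1),np.array(b,float).reshape(2,1))
    print(l,(X[:3]/X[3]).ravel().round(1))
X=[ray(cs,205+260/3,90+143/3,z).round(1) for z in(150,160)];print("rear right",X)
s=bot.sense();print(s["moment"])
for n in("side","top"): cv2.imwrite(f"pics/raw3{n}.png",bot.snapshot(n)[:,:,::-1])
```

```text
rear left [671.3 104.4 153.9]
front left [549.7 106.9 157.5]
rear right [array([672.5, -31.7, 150. ]), array([667.7, -20. , 160. ])]
[-0.00719737  0.07161521 -0.051399  ]
```

Droop is only about 1.7° and the tray is centred on the bay at y≈37. I'll lower it to channel height and start the insertion.

>>> {"name": "move_arm", "arguments": {"dp": [[1, 8, 8], [1, 15, 16], [1, 15, 21], [1, 15, 21], [1, 30, 21], [1, 45, 21], [1, 60, 21], [1, 60, 21]], "delta_rot": [[0, 0, 0], [0, 0, 0], [0, 0, 0], [0, 0, 0], [0, 0, 0], [0, 0, 0], [0, 0, 0], [0, 0, 0]], "jaw": [0, 0, 0, 0, 0, 0, 0, 0]}}

```text
time_s: 6.03
tool_pos: [612.6, 37.3, 166.1]
eef_rot: [2.24, 2.2, 0.003]
wrist_force: [1.9, -0.2, -1.8]
width: 0.071
grip_force: 68.8
```

Run:
```python
from cell import bot
from h import *
s=bot.sense();print(s["tool_pos"],s["wrist_force"],s["moment"],s["width"])
print(to([690,36,160],1.553,s))
import cv2
o=np.hstack([cv2.resize(bot.snapshot(n)[y:y+130,x:x+130,::-1],None,fx=3,fy=3,interpolation=2) for n,x,y in(("side",205,80),("top",280,110))])
cv2.imwrite("pics/g4.png",np.clip(o*1.5,0,255).astype(np.uint8))
```

```text
[612.63234564  37.32830584 166.06557366] [ 1.858103   -0.18682863 -1.81901267] [ 0.02462561  0.03881861 -0.06685693] 0.07069608448928374
(array([ 0.1, 77.4,  6.3]), array([ 0.003,  0.   , -0.   ]))
```

View pics/g4.png

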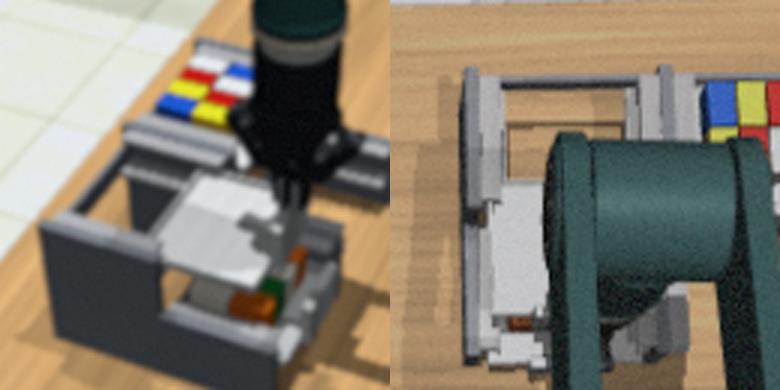

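Both crops show the tray's rear edge entering the upper channels, below the left lip, with low forces. I'll continue inwards, a few mm lower.

>>> {"name": "move_arm", "arguments": {"dp": [[0, 10, 3], [0, 22, 5], [0, 34, 6], [0, 46, 6], [0, 58, 6], [0, 68, 6], [0, 74, 6], [0, 74, 6]], "delta_rot": [[0, 0, 0], [0, 0, 0], [0, 0, 0], [0, 0, 0], [0, 0, 0], [0, 0, 0], [0, 0, 0], [0, 0, 0]], "jaw": [0, 0, 0, 0, 0, 0, 0, 0]}}

```text
time_s: 6.8
tool_pos: [684.6, 36.1, 159.8]
eef_rot: [2.241, 2.201, 0.001]
wrist_force: [0.4, 0.1, -1.5]
width: 0.074
grip_force: 68.8
```

Run:
```python
from cell import bot
from h import *
s=bot.sense();print(s["tool_pos"],s["wrist_force"],s["moment"],s["width"])
print(to([698,36,152],1.553,s))
```

```text
[684.57710603  36.05885275 159.77211603] [ 0.38795608  0.0752353  -1.45335093] [-0.00855081  0.05512891  0.01880622] 0.07392491096338238
(array([ 0.2, 13.4,  7.8]), array([ 0.001, -0.   , -0.   ]))
```

>>> {"name": "move_arm", "arguments": {"dp": [[0, 2, 3], [0, 4, 6], [0, 6, 8], [0, 8, 9], [0, 10, 9], [0, 12, 9], [0, 12, 9]], "delta_rot": [[0, 0, 0], [0, 0, 0], [0, 0, 0], [0, 0, 0], [0, 0, 0], [0, 0, 0], [0, 0, 0]], "jaw": [0, 0, 0, 0, 0, 0, 0]}}

```text
time_s: 7.38
tool_pos: [696.1, 35.9, 151.2]
eef_rot: [2.241, 2.201, 0.001]
wrist_force: [-0.6, -0.5, -2.8]
width: 0.076
grip_force: 68.9
```

>>> {"name": "move_arm", "arguments": {"dp": [[0, 1, 0], [0, 2, 0], [0, 2, 0]], "delta_rot": [[0, 0, 0], [0, 0, 0], [0, 0, 0]], "jaw": [0, 0, 0]}}

```text
time_s: 7.63
tool_pos: [697.7, 35.9, 151.1]
eef_rot: [2.241, 2.201, 0.0]
wrist_force: [0.2, 0.1, -1.0]
width: 0.073
grip_force: 68.9
```

No contact with the stop yet, so I keep pushing in small steps.

>>> {"name": "move_arm", "arguments": {"dp": [[0, 1, 0], [0, 2, 0], [0, 3, 0], [0, 3, 0]], "delta_rot": [[0, 0, 0], [0, 0, 0], [0, 0, 0], [0, 0, 0]], "jaw": [0, 0, 0, 0]}}

```text
time_s: 7.97
tool_pos: [699.8, 35.5, 150.8]
eef_rot: [-2.241, -2.201, 0.002]
wrist_force: [-2.3, -1.4, -0.2]
width: 0.068
grip_force: 69.1
```

>>> {"name": "move_arm", "arguments": {"dp": [[0, 1, 0], [0, 2, 0], [0, 2, 0]], "delta_rot": [[0, 0, 0], [0, 0, 0], [0, 0, 0]], "jaw": [0, 0, 0]}}

```text
time_s: 8.22
tool_pos: [699.8, 35.2, 150.3]
eef_rot: [-2.239, -2.199, 0.007]
wrist_force: [-6.0, -2.8, 1.7]
width: 0.069
grip_force: 69.3
```

The stop is reached at x≈700 mm, where 698 was expected. I'll set the tray down and open.

>>> {"name": "move_arm", "arguments": {"dp": [[0, -1, 1], [0, -1, 2], [0, -1, 2], [0, -1, 2], [0, -1, 2], [0, -1, 2], [0, -1, 2], [0, -1, 2]], "delta_rot": [[0, 0, 0], [0, 0, 0], [0, 0, 0], [0, 0, 0], [0, 0, 0], [0, 0, 0], [0, 0, 0], [0, 0, 0]], "jaw": [0, 0, 0, 0.15, 0.3, 0.45, 0.6, 0.6]}}

```text
time_s: 8.88
tool_pos: [702.1, 35.9, 149.3]
eef_rot: [2.241, 2.201, 0.002]
wrist_force: [-0.9, -0.6, 0.5]
width: 0.597
grip_force: 0.0
```

>>> {"name": "move_arm", "arguments": {"dp": [[0, 0, -15], [0, 0, -40], [0, 0, -75], [0, -30, -110], [0, -70, -140], [0, -110, -140], [0, -150, -140], [0, -190, -140], [0, -230, -140], [0, -250, -140], [0, -250, -140]], "delta_rot": [[0, 0, 0], [0, 0, 0], [0, 0, 0], [0, 0, 0], [0, 0, 0], [0, 0, 0], [0, 0, 0], [0, 0, 0], [0, 0, 0], [0, 0, 0], [0, 0, 0]], "jaw": [0.6, 0.6, 0.6, 0.6, 0.6, 0.6, 0.6, 0.6, 0.6, 0.6, 0.6]}}

```text
time_s: 9.8
tool_pos: [446.0, 40.8, 289.1]
eef_rot: [-2.239, -2.2, 0.003]
wrist_force: [0.1, -0.2, 0.3]
width: 0.6
grip_force: 0.0
```

Run:
```python
from cell import bot
from h import *
s=bot.sense();print(s["tool_pos"],s["wrist_force"],s["time_s"],s["width"])
import cv2
o=np.hstack([cv2.resize(bot.snapshot(n)[y:y+130,x:x+130,::-1],None,fx=3,fy=3,interpolation=2) for n,x,y in(("side",205,80),("top",290,120))])
cv2.imwrite("pics/g5.png",np.clip(o*1.5,0,255).astype(np.uint8))
```

```text
[445.97191235  40.82028568 289.08501323] [ 0.1136978  -0.22532651  0.32533092] 9.8 0.6004483292008745
```

View pics/g5.png

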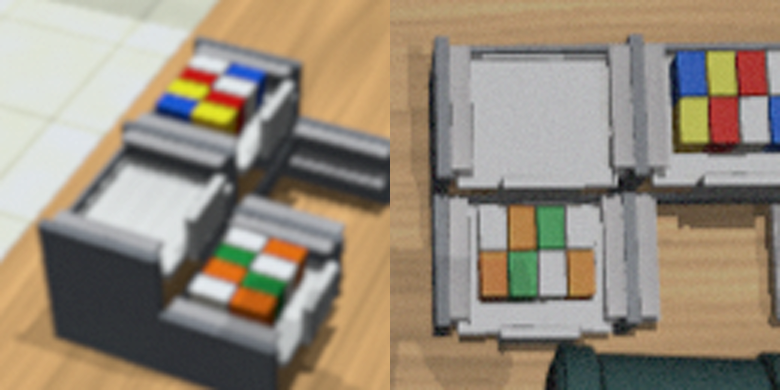

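The picture shows the tray level in the upper left channels. Its rear is against the stop (row 53), and its plate front is at row 185, in line with the stocked upper tray's plate. The stocked trays haven't moved.

```bash
python3 -c "
from cell import bot
print(bot.job_done())"
```

```text
the job is handed in; nothing more can be done
None
```

The empty tray is pushed home on the left bay's upper rails and released, and both stocked trays look unmoved in the last picture; the job is handed in at about 10 s, with no verdict returned.

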